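# Open the snap-fit battery cover and take out the pack

### The arm

A 6-joint arm with a two-finger parallel gripper is mounted at the origin on a cart in front of the work surface, level with it; the furniture and walls round the work are solid. World frame = base frame: x ahead of the robot, y to its left, z up, the work surface at z = 0. Lengths are in mm, angles in rad, forces in N, time in s.
With the tool pointing down it reaches from about 300 to 775 mm from the base axis. Payload 14.6 kg.
Tool frame: the origin (TCP) lies midway between the tips of the shut fingers; the grasp point (between the pads) lies behind it (manip.grip_depth is the z of the grasp point in the tool frame, in mm); z points along the fingers, y is the line along which they close (so a half turn about z gives the same grasp; the last joint's range is limited). The gripper opens to 94 mm and grips with 3 to 60 N. Pads are 16 mm wide; open, the fingers measure 119 mm over their backs; the gripper's body (75 mm by 177 mm) begins 78 mm behind the grasp point.
Start: joints at [-1.324, 0.3, 1.521, -0, 1.321, -0.067], TCP at [169.764, -523.134, 205.446] pointing down, gripper open.
Joint ranges: [-3.03, 3.03], [-0.79, 2.21], [0.23, 2.52], [-1.04, 4.18], [0, 3.07], [-2.55, 2.55]. Speed limits (rad/s): [2.22, 2.22, 2.57, 3.14, 3.14, 3.14].

### API

Orientations are given as [roll, pitch, yaw] about the fixed x, y, z axes, in that order (R = Rz(yaw) Ry(pitch) Rx(roll)).
In Python, from cell import manip, eyes gives the robot as it stands (manip), with the cameras (eyes).
- The arm moves only by the tool nudge_tcp, called after "Emit:" by a JSON object that holds its "fn" and its "kwargs", one argument or row to a line. Schema: {"type":"object","properties":{"offsets":{"type":"array","items":{"type":"array","items":{"type":"array","items":{"type":"number"},"minItems":6,"maxItems":6},"minItems":1,"maxItems":5},"minItems":1,"maxItems":1},"aperture":{"type":"number"},"squeeze":{"type":"number"},"only":{"type":"string"},"quiet":{"type":"boolean"},"lines":{"type":"string"}},"required":["offsets"],"additionalProperties":false}. offsets is a list that holds a single list of rows (three levels of brackets), with 1 to 5 rows, each of 6 numbers: dx, dy, dz in a scale on which 1.0 is 80 cm, then a rotation vector rx, ry, rz in normalised numbers (1 is pi rad); each row is the pose to reach, as a shift and turn from the pose commanded when the call began, along the tool's axes at that moment; what a row does not reach only later rows make up. A row lasts 1/10 s, in which the tool goes at most 50 mm and 0.15 rad, less where a joint would pass 70% of its speed; a pose out of reach is approached as far as the arm can. aperture is the finger opening in mm, set as the call begins (left out keeps the last). The fingers move at their own pace and stop on an object; squeeze is the grip in N (left out, the last holds). Time passes only in rows, so rows that do not move let the fingers close. The tool returns the time, the measured TCP pose, the force, the opening and the grip force at its end. only (a regular expression) keeps the lines of the reply that match it, lines (a string "A,B") keeps lines A to B, and quiet returns only ok. A shift or turn number past 1, either way, is cut back to 1. Input that does not fit is refused with a message, and nothing moves.
- manip.read_state(): the state, without advancing time (a new reading comes with each control period).
- eyes.camera(name): name is "scene" or "top"; returns (picture, depth): 420x560x3 uint8, red, green, blue; 420x560 float32, mm along the optical axis (not along the pixel's ray), 0 where there is no reading.
- eyes.camera_info(name): a dict with "K" (3x3 intrinsics, pixels), "rvec" (rotation vector, rad) and "tvec" (3), from world to camera coordinates, as OpenCV has them. Camera axes: x right, y down, z forward; pixel columns grow to the right and rows downward; lengths in mm; the calibration is good to about 2 mm. A picture is of the moment at which its call begins. camera_info takes no time and is no camera call.
- manip.sign_off(): hands the job in; it is judged then, once.
The state is a dict: "clock": time; "joints": joint angles; "qd": joint speeds; "effort": joint torques, N m; "eef_pos": TCP position; "eef_rot": TCP orientation; "wrist_force": force on the tool from outside, world axes, zero at the start; "moment": the same for the moment, N m; "finger_gap": finger opening in mm; "finger_force": force on a finger pad.
Only numpy, scipy, OpenCV 4.12 (cv2) and the standard library are available. Lean on these libraries where they do the work, as an engineer would, in place of code of your own. Each camera call takes 0.05 s, during which the arm holds its last target. There are 200 camera calls.

### The job

Take the battery pack out of the logger's battery box: squeeze the two opposing tabs of the snap-fit cover together, lift the cover off and set it down right way up on the flat cork pad, then lift out the pack and lay it in the shallow metal tray. Leave the other things on the desk where they are.

Things in the scene. Friction and masses are not known exactly. Their poses are not given: they have to be found in the camera images.
- housing: Grey plastic battery box fixed to the desk, open at the top: 102 (x) by 112 (y) mm, 42 high, walls 4, floor 3; inside 94 by 104, but lips 4 mm thick along the tops of both x walls narrow the mouth to 84 mm in x. Screw lugs stick out 14 mm at the y ends and a round connector 16 mm at +y. Origin: centre of its underside.
- cover: Loose grey snap-fit cover, 0.09 to 0.15 kg: plate 102 (x) by 112 (y) mm, 4 thick, with two upright black tabs. Origin: centre of the plate's underside, at first on the box's rim, axes parallel to the box's. Skirts reach 12 mm below it, so on a flat surface it stands 12 mm up. Barbs on the tabs reach 4 mm under the box's lips: it cannot be lifted until both tabs are in by over 4 mm.
- tab_near_grip (a point): Outer face of the tab at the cover's -x: an upright plate 24 mm wide (y), 4 thick, top 26 mm above the cover's origin, 22 above the plate's top. The point lies on the tab's middle line, 16 mm above the cover's origin and, at rest, 32 mm from it in -x. The tabs' outer faces are 64 mm apart at rest, 50 when both are fully in.
- tab_far_grip (a point): The same point on the other tab, at +x of the cover, 32 mm from its centre at rest.
- tab_near (a joint): How far tab_near is pressed in towards the middle of the cover, m: 0 at rest, 0.007 at its stop. A spring pushes it out: 2 N at rest, 5.5 N at the stop.
- tab_far (a joint): The same for tab_far.
- pack: Loose white battery pack with black end caps, a block 30 (x) by 72 (y) by 30 mm high, 0.08 to 0.17 kg. At first it lies in the middle of the box on its 3 mm floor, between low ribs (up to 11 mm above the box's underside), axes parallel to the box's. Origin: centre of its underside.
- pack_center (a point): Centre of the pack, 15 mm above its underside.
- tray: Shallow open aluminium tray, fixed: 120 mm (x) by 110 mm (y), 16 mm high, walls and floor 3 mm. Origin: centre of its underside. Box, tray and pad may stand in one another's places.
- pad: Flat plain cork pad, fixed to the desk: 130 mm (x) by 130 mm (y), 3 mm thick. Origin: centre of its underside.
- driver_green: Bystander: green screwdriver, 11x134x11 mm, long in y. Origin: centre of its underside. To be left where it is.
- braid_reel: Bystander: small flat reel, 44 mm across, 12 mm high. Origin: centre of its underside. To be left where it is.
- tip_jar: Bystander: little round tin, 46 mm across, 27 mm high. Origin: centre of its underside. To be left where it is.
- solder_reel: Bystander: upright reel of solder wire, 39 mm across, 42 mm high. Origin: centre of its underside. To be left where it is.

How it is judged:
By the outcome, as a careful person would: the job done as asked, in the order asked, and still so for the second after the job is handed in, with the robot touching nothing.
It also fails if it takes over 64 s, if anything falls off the work surface, if the arm or the gripper's body presses on something with over 40 N, if the wrist force passes 120 N, or if a joint passes its speed limit or range.

## Working session

There is one attempt and no reset: what is moved stays moved. The work goes in short steps, Python scripts to look and compute and a tool call to move; the robot and the scene stay as the last step left them, time stands still between calls to the robot, and variables do not carry over. Pictures are saved under pics/ and viewed, at most 10 in all, crops included, and the job is handed in when it is done.

```bash
ls; mkdir -p pics; python3 - <<'E'
from cell import manip, eyes
import cv2
s=manip.read_state();print(s['eef_pos'],s['eef_rot'],s['finger_gap'],manip.grip_depth,s['clock'])
for n in ('top','scene'):
    im,d=eyes.camera(n);cv2.imwrite(f'pics/{n}0.png',im[:,:,::-1]);import numpy as np;np.save(f'pics/{n}0.npy',d);np.save(f'pics/{n}0i.npy',im)
    i=eyes.camera_info(n);print(n,i)
E
```

```text
cell.py
pics
[ 169.70646497 -522.89657197  204.8629533 ] [-3.14044017e+00 -7.72469306e-05  3.13809583e-01] 94.1060237435947 -18.8 0.0
top {'K': array([[385.40968956,   0.        , 287.74759367],
       [  0.        , 385.40968956, 201.54754243],
       [  0.        ,   0.        ,   1.        ]]), 'rvec': array([ 2.18558445, -2.21984903,  0.05700576]), 'tvec': array([163.32223067, 544.42333715, 886.74638961])}
scene {'K': array([[474.61469996,   0.        , 284.70063749],
       [  0.        , 474.61469996, 216.31210985],
       [  0.        ,   0.        ,   1.        ]]), 'rvec': array([ 1.17558794, -2.11129133,  1.11550853]), 'tvec': array([408.50659077, 263.86122667, 565.37457546])}
```

View pics/top0.png

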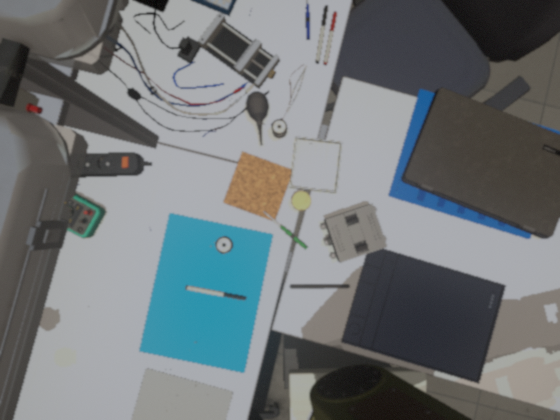

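View pics/scene0.png

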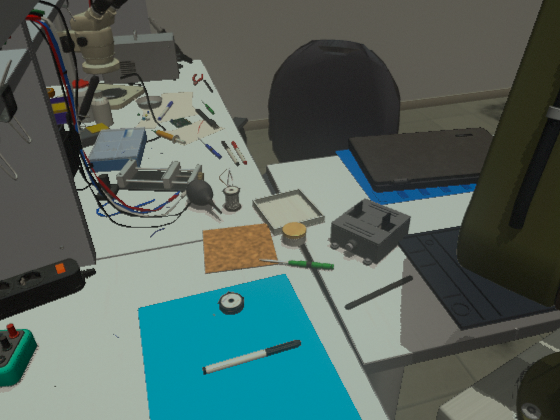

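The top view shows the box at about (355,232), the tray at (317,165), the pad at (259,186), the tin at (301,200) and the green driver at (293,236). Next I'll measure them.

```bash
cat > h.py <<'E'
import numpy as np,cv2
from cell import manip, eyes
def cam(n):
    i=eyes.camera_info(n);R=cv2.Rodrigues(np.array(i['rvec']))[0];return np.array(i['K']),R,np.array(i['tvec']).ravel()
def world(n,d):
    K,R,t=cam(n);v,u=np.mgrid[:d.shape[0],:d.shape[1]]
    p=np.stack([(u-K[0,2])/K[0,0]*d,(v-K[1,2])/K[1,1]*d,d],-1)
    w=(p-t)@R; w[d<=0]=np.nan; return w
def ray(n,uv,z):
    K,R,t=cam(n);uv=np.atleast_2d(uv).astype(float)
    r=np.c_[(uv-K[:2,2])/K[0,0],np.ones(len(uv))]@R;c=-t@R
    return c+r*((z-c[2])/r[:,2])[:,None]
def proj(n,p):
    K,R,t=cam(n);return cv2.projectPoints(np.atleast_2d(p).astype(float),cv2.Rodrigues(R)[0],t,K,None)[0][:,0]
def rect(n,mask,z):
    cs=cv2.findContours(mask.astype(np.uint8),cv2.RETR_EXTERNAL,cv2.CHAIN_APPROX_NONE)[0]
    c=max(cs,key=cv2.contourArea)[:,0]
    w=ray(n,c,z)[:,:2].astype(np.float32)
    return cv2.minAreaRect(w)
E
python3 - <<'E'
from h import *
d=np.load('pics/top0.npy');im=np.load('pics/top0i.npy');w=world('top',d)
def box(u0,u1,v0,v1):
    m=np.zeros(d.shape,bool);m[v0:v1,u0:u1]=1;return m
hsv=cv2.cvtColor(im,cv2.COLOR_RGB2HSV)
z=w[...,2]
print('desk',np.nanmedian(z[box(300,340,255,280)]),np.nanmedian(z[box(90,140,220,300)]))
B=box(310,400,190,275)
print('plate z',np.nanpercentile(z[B],[50,70,80,90,95,99]))
print('plate rect',rect('top',B&(z>36)&(z<60),46))
T=B&(z>58);n,l,s,c=cv2.connectedComponentsWithStats(T.astype(np.uint8))
for k in range(1,n):print('tab',s[k],ray('top',c[k],72),np.nanmax(z[l==k]))
print('pad',rect('top',box(215,300,145,225)&(hsv[...,0]<20)&(hsv[...,1]>80),3))
print('tray',rect('top',box(285,350,130,198)&(z>9),16))
for nm,b,zz in(('jar',box(285,318,185,215),27),('driver',box(270,315,218,252),8),('solder',box(265,295,113,142),42),('braid',box(212,238,233,258),12)):
    m=b&(z>5);print(nm,rect('top',m,zz),np.nanmax(z[m]))
b=cv2.resize(im[180:290,290:410],None,fx=6,fy=5.4,interpolation=cv2.INTER_CUBIC)[:,:,::-1];cv2.imwrite('pics/crop0.png',b)
E
```

```text
desk -0.6214471040315822 -1.0188938285325033
plate z [ 1.27529231 24.85508339 44.76055519 46.27836853 47.20969883 49.40016622]
plate rect ((473.5202331542969, 4.8485107421875), (102.02727508544922, 112.80632781982422), 17.480724334716797)
tab [348 218  11   5  26] [[502.61426057  14.42763786  72.        ]] 70.78764687114034
tab [356 244  12   5  29] [[445.57937617  -3.25861885  72.        ]] 70.25464794653202
pad ((585.3797607421875, 224.66409301757812), (126.89147186279297, 125.31858825683594), 69.07656860351562)
tray ((633.0877685546875, 88.5061264038086), (109.70587921142578, 120.31551361083984), 82.45210266113281)
jar ((548.1884155273438, 125.69650268554688), (43.55644607543945, 43.5777473449707), 89.10772705078125) 29.387400586409214
driver ((474.5034484863281, 154.74786376953125), (109.13396453857422, 10.427217483520508), 49.350013732910156) 14.786733097834798
solder ((716.4075927734375, 173.37620544433594), (35.571746826171875, 35.49332809448242), 43.86908721923828) 47.00814043336931
braid ((449.66412353515625, 305.11175537109375), (39.34056854248047, 39.045135498046875), 44.263607025146484) 18.62511430559151
```

View pics/crop0.png

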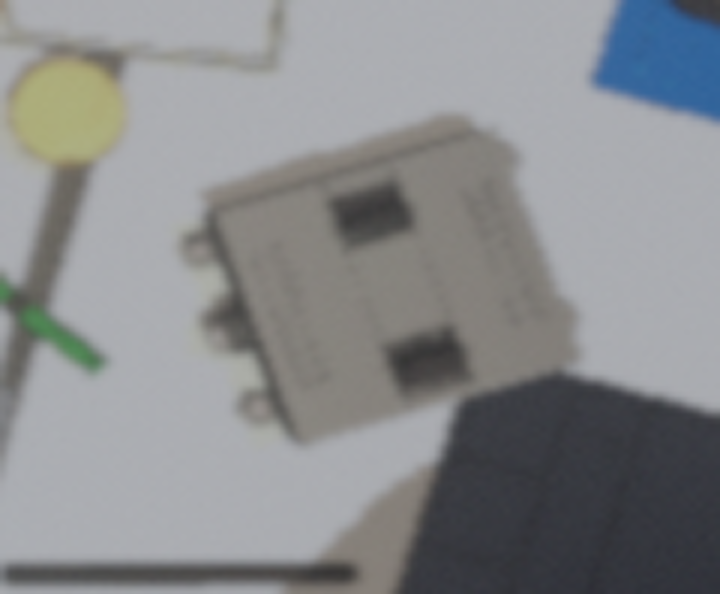

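```bash
cat >> h.py <<'E'
def go(x,y,z,yaw):
    s=manip.read_state();p=np.array(s['eef_pos']);R=cv2.Rodrigues(np.zeros(3))[0]
    from scipy.spatial.transform import Rotation as Q
    A=Q.from_euler('xyz',s['eef_rot']);B=Q.from_euler('xyz',[np.pi,0,yaw])
    d=A.inv().apply(np.array([x,y,z])-p);r=(A.inv()*B).as_rotvec()
    print('tool delta',d.round(1),r.round(3),'at',p.round(1),'yaw',round(s['eef_rot'][2],3),'t',s['clock'])
E
python3 - <<'E'
from h import *
print(proj('top',[[0,0,0],[170,-523,205]]),proj('scene',[[0,0,0],[170,-523,205]]))
w=world('top',np.load('pics/top0.npy'));P=w.reshape(-1,3)
for y0 in range(-550,400,75):
    r=[]
    for x0 in range(150,850,75):
        m=(P[:,0]>=x0)&(P[:,0]<x0+75)&(P[:,1]>=y0)&(P[:,1]<y0+75)
        r.append(int(np.nanmax(P[m,2])) if m.any() else -99)
    print(y0,r)
go(474,5.4,150,1.871)
E
```

```text
[[358.7329069  438.17216455]
 [668.41414951 400.20226403]] [[627.62945217 437.81555617]
 [740.94128137 130.79917653]]
-550 [-99, 1, 2, 4, 2, -99, -99, 28, -99, -99]
-475 [4, 4, 5, 4, 36, 36, 36, 37, -53, -49]
-400 [5, 12, 13, 3, 35, 35, 38, 38, 35, -56]
-325 [13, 12, 13, 9, 36, 36, 37, 37, 37, -265]
-250 [12, 7, 10, 14, 5, 35, 36, 37, 37, -262]
-175 [13, 8, 7, 12, 5, 35, 36, 36, 31, -99]
-100 [14, 412, 11, 49, 49, 47, 5, 3, 5, 3]
-25 [355, 394, 12, 70, 70, 48, 19, 17, 3, 3]
50 [352, 277, 7, 46, 49, 29, 6, 18, 4, 11]
125 [-2, 4, 7, 11, 13, 29, 19, 47, 37, 31]
200 [5, 5, 17, 6, 7, 7, 6, 47, 53, 37]
275 [6, 6, 17, 18, 17, 6, 601, 605, 25, 24]
350 [6, 6, 571, 594, 605, 606, 605, 606, 325, 60]
tool delta [ 452.5 -408.6   55.4] [-1.000e-03 -1.000e-03 -1.557e+00] at [ 169.7 -522.9  205. ] yaw 0.314 t 0.1
```

The manual's scale: shifts go in shares of 80 cm and turns go in shares of pi rad. Converting my numbers, 215 mm is 0.2688, -195 mm is -0.2438, -0.75 rad is -0.2387.

```bash
python3 - <<'E'
from h import *
for n in('top','scene'):
    P=world(n,np.load(f'pics/{n}0.npy')).reshape(-1,3)
    Q=P[(P[:,2]>80)&(P[:,0]>380)&(P[:,0]<900)&(P[:,1]<480)&(P[:,1]>-400)]
    for x0 in range(380,900,60):
        q=Q[(Q[:,0]>=x0)&(Q[:,0]<x0+60)]
        if len(q):print(n,x0,'ymin',q[:,1].min().round(),'z',q[:,2].min().round(),q[:,2].max().round(),len(q))
E
```

```text
top 380 ymin 386.0 z 519.0 590.0 2413
top 440 ymin 364.0 z 517.0 604.0 3846
top 500 ymin 355.0 z 520.0 606.0 5249
top 560 ymin 354.0 z 524.0 606.0 3809
top 620 ymin 323.0 z 82.0 606.0 6920
top 680 ymin 312.0 z 80.0 606.0 5213
top 740 ymin 396.0 z 81.0 325.0 632
top 800 ymin 409.0 z 246.0 325.0 87
scene 620 ymin 464.0 z 80.0 409.0 1105
scene 680 ymin 407.0 z 80.0 411.0 2510
scene 740 ymin 394.0 z 81.0 405.0 1605
scene 800 ymin 409.0 z 244.0 405.0 395
scene 860 ymin 407.0 z 83.0 379.0 41
```

Emit:
{"fn": "nudge_tcp", "kwargs": {
  "offsets": [
    [[0.0563, -0.0513, 0, 0, 0, -0.0477], [0.1125, -0.1025, 0.0063, 0, 0, -0.0955], [0.1688, -0.1538, 0.0125, 0, 0, -0.1432], [0.225, -0.205, 0.0188, 0, 0, -0.191], [0.2688, -0.2438, 0.025, 0, 0, -0.2387]]
  ],
  "aperture": 94,
  "squeeze": 20
}}

```text
clock: 0.6
eef_pos: [294.0, -304.8, 189.1]
eef_rot: [3.142, -0.0, 1.07]
wrist_force: [1.2, -0.1, -0.2]
finger_gap: 93.4
finger_force: 0.0
```

```bash
python3 -c "
from h import *
go(474,5.4,120,1.871)"
```

```text
tool delta [358.6   8.8  69.1] [ 0.    -0.    -0.801] at [ 294.  -304.8  189.1] yaw 1.07 t 0.6
```

In the tool's units: 225 mm is 0.2813, 180 mm is 0.225, -0.7 rad is -0.2228.

Emit:
{"fn": "nudge_tcp", "kwargs": {
  "offsets": [
    [[0.0563, 0.0013, 0.01, 0, 0, -0.0446], [0.1125, 0.0025, 0.02, 0, 0, -0.0891], [0.1688, 0.0038, 0.03, 0, 0, -0.1337], [0.225, 0.005, 0.04, 0, 0, -0.1783], [0.2813, 0.0063, 0.05, 0, 0, -0.2228]]
  ]
}}

```text
clock: 1.1
eef_pos: [407.7, -110.6, 149.0]
eef_rot: [3.141, 0.0, 1.769]
wrist_force: [0.9, -0.7, -0.6]
finger_gap: 94.1
finger_force: 0.0
```

```bash
python3 -c "
from h import *
go(474,5.4,120,1.871)"
```

```text
tool delta [100.6  87.9  29. ] [ 0.     0.    -0.102] at [ 407.7 -110.6  149. ] yaw 1.769 t 1.1
```

In the tool's units: 100.6 mm is 0.1258, 87.9 mm is 0.1099, -0.102 rad is -0.0325.

Emit:
{"fn": "nudge_tcp", "kwargs": {
  "offsets": [
    [[0.0413, 0.0363, 0.0125, 0, 0, -0.0159], [0.0825, 0.0725, 0.025, 0, 0, -0.0325], [0.1258, 0.1099, 0.0363, 0, 0, -0.0325], [0.1258, 0.1099, 0.0363, 0, 0, -0.0325], [0.1258, 0.1099, 0.0363, 0, 0, -0.0325]]
  ]
}}

```text
clock: 1.6
eef_pos: [473.9, 3.8, 119.8]
eef_rot: [-3.14, -0.0, 1.868]
wrist_force: [-0.4, -0.5, 0.5]
finger_gap: 94.4
finger_force: 0.0
```

```bash
python3 -c "
from h import *
go(474,5.4,49.5,1.871)
im,d=eyes.camera('scene');cv2.imwrite('pics/s1.png',cv2.resize(im[150:330,230:470],None,fx=3,fy=3)[:,:,::-1])
print(proj('scene',[[474,5.4,46]]))"
```

```text
tool delta [ 1.5  0.7 70.3] [-0.001 -0.    -0.003] at [473.9   3.8 119.8] yaw 1.868 t 1.6
[[369.78445814 219.34466927]]
```

View pics/s1.png

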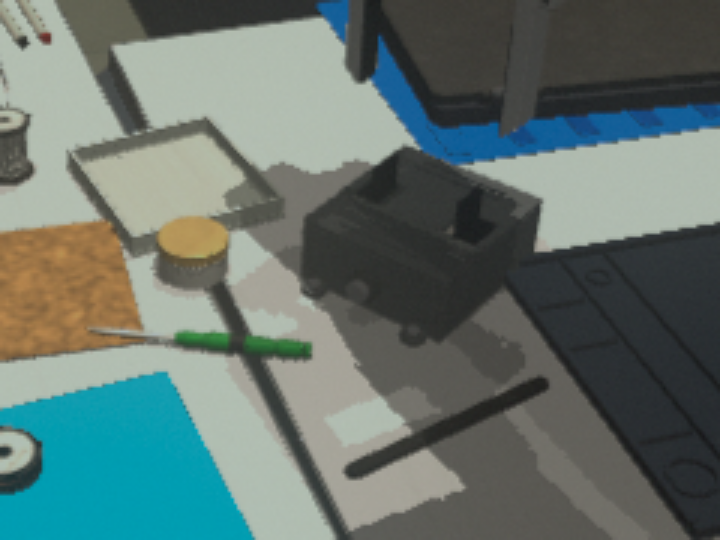

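The fingers straddle the two tabs, at about (380,180) and (468,212) in the crop, and the axes agree. I'll descend.

In the tool's units: 70 mm is 0.0875, 60 mm is 0.075.

Emit:
{"fn": "nudge_tcp", "kwargs": {
  "offsets": [
    [[0.0019, 0.0009, 0.0313, 0, 0, 0], [0.0019, 0.0009, 0.0563, 0, 0, 0], [0.0019, 0.0009, 0.075, 0, 0, 0], [0.0019, 0.0009, 0.0875, 0, 0, 0], [0.0019, 0.0009, 0.0875, 0, 0, 0]]
  ]
}}

```text
clock: 2.15
eef_pos: [473.7, 4.0, 49.7]
eef_rot: [-3.14, -0.0, 1.864]
wrist_force: [-0.6, -0.2, -0.4]
finger_gap: 93.8
finger_force: 0.0
```

Emit:
{"fn": "nudge_tcp", "kwargs": {
  "offsets": [
    [[0, 0, 0, 0, 0, 0], [0, 0, 0, 0, 0, 0], [0, 0, 0, 0, 0, 0], [0, 0, 0, 0, 0, 0], [0, 0, 0, 0, 0, 0]]
  ],
  "aperture": 40,
  "squeeze": 25
}}

```text
clock: 2.65
eef_pos: [474.4, 4.8, 50.6]
eef_rot: [3.141, 0.0, 1.866]
wrist_force: [-0.9, -0.1, 3.3]
finger_gap: 57.6
finger_force: 3.7
```

Emit:
{"fn": "nudge_tcp", "kwargs": {
  "offsets": [
    [[0, 0, 0, 0, 0, 0], [0, 0, 0, 0, 0, 0], [0, 0, 0, 0, 0, 0], [0, 0, 0, 0, 0, 0], [0, 0, 0, 0, 0, 0]]
  ],
  "aperture": 40,
  "squeeze": 25
}}

```text
clock: 3.15
eef_pos: [474.5, 4.8, 50.8]
eef_rot: [3.141, 0.0, 1.866]
wrist_force: [-3.1, -0.2, 8.0]
finger_gap: 49.1
finger_force: 25.0
```

In the tool's units: -20 mm is -0.025, -15 mm is -0.0188.

Emit:
{"fn": "nudge_tcp", "kwargs": {
  "offsets": [
    [[0, 0, -0.0038, 0, 0, 0], [0, 0, -0.0075, 0, 0, 0], [0, 0, -0.0125, 0, 0, 0], [0, 0, -0.0188, 0, 0, 0], [0, 0, -0.025, 0, 0, 0]]
  ]
}}

```text
clock: 3.65
eef_pos: [474.4, 4.8, 70.8]
eef_rot: [3.142, 0.0, 1.866]
wrist_force: [-0.4, 0.0, 0.4]
finger_gap: 49.0
finger_force: 25.0
```

In the tool's units: -40 mm is -0.05, -30 mm is -0.0375.

Emit:
{"fn": "nudge_tcp", "kwargs": {
  "offsets": [
    [[0, 0, -0.0125, 0, 0, 0], [0, 0, -0.025, 0, 0, 0], [0, 0, -0.0375, 0, 0, 0], [0, 0, -0.05, 0, 0, 0], [0, 0, -0.05, 0, 0, 0]]
  ]
}}

```text
clock: 4.15
eef_pos: [475.1, 4.8, 111.9]
eef_rot: [3.139, 0.001, 1.866]
wrist_force: [-0.3, -0.2, -0.9]
finger_gap: 49.1
finger_force: 25.0
```

```bash
python3 -c "
from h import *
im,d=eyes.camera('scene');cv2.imwrite('pics/s2.png',cv2.resize(im[90:290,230:470],None,fx=3,fy=3)[:,:,::-1])"
```

```text
(no output)
```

View pics/s2.png

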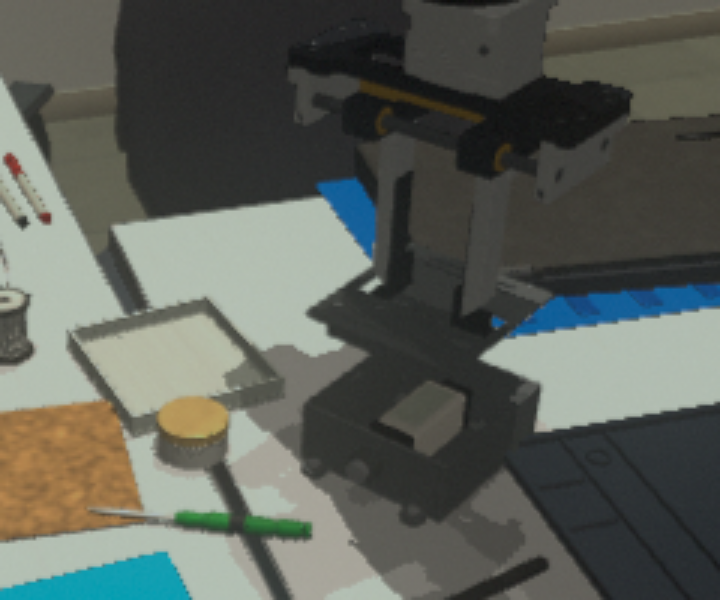

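The cover is off and held, with the pack visible at (425,415) in the box. The cover looks tilted about the finger axis, so I'll measure that.

```bash
python3 - <<'E'
from h import *
s=manip.read_state();p=np.array(s['eef_pos']);print(p,s['moment'])
c,sn=np.cos(.301),np.sin(.301);A=np.array([[c,sn],[-sn,c]])
for n in('scene','top'):
    im,d=eyes.camera(n);P=world(n,d).reshape(-1,3)
    q=(P[:,:2]-p[:2])@A.T
    for y0 in range(-75,75,10):
        m=(abs(q[:,0])<54)&(abs(q[:,0])>10)&(q[:,1]>=y0)&(q[:,1]<y0+10)&(P[:,2]>70)&(P[:,2]<150)
        # outside fingers
        m&=~((abs(q[:,1])<14)&(abs(q[:,0])<52))
        if m.sum()>3:print(n,y0,m.sum(),np.percentile(P[m,2],[10,50,90]).round(1))
go(585.4,224.7,111.9,1.203)
E
```

```text
[474.66917473   4.79142394 110.97157112] [-0.00160633 -0.06222412  0.00589064]
scene -65 15 [105.1 105.5 106.1]
scene -55 113 [105.2 106.3 107.4]
scene -45 89 [105.  106.1 107.6]
scene -35 78 [104.8 106.1 107.2]
scene -25 75 [104.3 105.8 106.8]
scene -15 6 [103.8 105.4 111.5]
scene 5 13 [104.9 106.2 106.7]
scene 15 151 [104.9 106.  106.9]
scene 25 124 [105.  106.1 106.8]
scene 35 155 [105.2 106.3 107.7]
scene 45 305 [ 92.4 105.1 107.1]
scene 55 23 [103.8 105.3 107. ]
top -55 5 [101.8 103.4 105.4]
top -45 19 [102.9 104.9 106.2]
top -35 19 [103.6 105.  106.1]
top -25 17 [103.3 104.8 106.2]
top 15 98 [103.  104.6 106.1]
top 25 181 [103.2 105.  106.7]
top 35 186 [103.6 105.4 107.1]
top 45 190 [103.6 105.  107. ]
top 55 19 [101.6 104.3 106.2]
tool delta [178.  170.3  -1.9] [-0.    -0.     0.663] at [474.2   4.8 110. ] yaw 1.866 t 4.3
```

In the tool's units: 170 mm is 0.2125, 130 mm is 0.1625, 0.663 rad is 0.211.

Emit:
{"fn": "nudge_tcp", "kwargs": {
  "offsets": [
    [[0.0425, 0.04, 0, 0, 0, 0.0414], [0.085, 0.0813, 0, 0, 0, 0.0828], [0.1275, 0.1225, 0, 0, 0, 0.1241], [0.17, 0.1625, 0, 0, 0, 0.1687], [0.2125, 0.2038, 0, 0, 0, 0.211]]
  ]
}}

```text
clock: 4.8
eef_pos: [581.2, 216.7, 109.5]
eef_rot: [-3.141, 0.001, 1.197]
wrist_force: [0.5, -0.7, -0.5]
finger_gap: 48.8
finger_force: 25.0
```

```bash
python3 -c "
from h import *
go(585.4,224.7,40,1.205)"
```

```text
tool delta [ 9.1  1.1 69.5] [-0.001  0.001 -0.008] at [581.2 216.7 109.5] yaw 1.197 t 4.8
```

In the tool's units: 70 mm is 0.0875, 65 mm is 0.0813, -0.008 rad is -0.0025.

Emit:
{"fn": "nudge_tcp", "kwargs": {
  "offsets": [
    [[0.0113, 0.0013, 0.0125, 0, 0, -0.0025], [0.0113, 0.0013, 0.0375, 0, 0, -0.0025], [0.0113, 0.0013, 0.0625, 0, 0, -0.0025], [0.0113, 0.0013, 0.0813, 0, 0, -0.0025], [0.0113, 0.0013, 0.0875, 0, 0, -0.0025]]
  ]
}}

```text
clock: 5.3
eef_pos: [584.1, 222.2, 38.1]
eef_rot: [-3.139, 0.002, 1.211]
wrist_force: [-0.4, 0.2, -0.9]
finger_gap: 49.5
finger_force: 25.0
```

```bash
python3 -c "
from h import *
go(585.4,224.7,24,1.205)"
```

```text
tool delta [ 2.9  0.4 14.1] [-0.003  0.002  0.006] at [584.1 222.2  38.1] yaw 1.211 t 5.3
```

In the tool's units: 13 mm is 0.0163, 12 mm is 0.015.

Emit:
{"fn": "nudge_tcp", "kwargs": {
  "offsets": [
    [[0.0013, 0, 0.005, 0, 0, 0], [0.0013, 0, 0.01, 0, 0, 0], [0.0013, 0, 0.0138, 0, 0, 0], [0.0013, 0, 0.015, 0, 0, 0], [0.0013, 0, 0.0163, 0, 0, 0]]
  ]
}}

```text
clock: 5.8
eef_pos: [585.6, 223.9, 27.6]
eef_rot: [3.141, -0.0, 1.211]
wrist_force: [-0.1, -0.3, -1.2]
finger_gap: 49.2
finger_force: 25.0
```

```bash
python3 -c "
from h import *
go(585.4,224.7,24,1.205)"
```

```text
tool delta [ 0.7 -0.5  3.6] [ 0.    -0.     0.006] at [585.6 223.9  27.6] yaw 1.211 t 5.8
```

In the tool's units: 3.5 mm is 0.0044, 3 mm is 0.0038.

Emit:
{"fn": "nudge_tcp", "kwargs": {
  "offsets": [
    [[0, 0, 0.0013, 0, 0, 0], [0, 0, 0.0025, 0, 0, 0], [0, 0, 0.0038, 0, 0, 0], [0, 0, 0.0044, 0, 0, 0], [0, 0, 0.0044, 0, 0, 0]]
  ]
}}

```text
clock: 6.3
eef_pos: [585.4, 223.8, 23.9]
eef_rot: [-3.142, 0.0, 1.211]
wrist_force: [-0.3, -0.4, 0.8]
finger_gap: 49.2
finger_force: 25.0
```

In the tool's units: 1 mm is 0.0013, 0.5 mm is 0.0006.

Emit:
{"fn": "nudge_tcp", "kwargs": {
  "offsets": [
    [[0, 0, 0.0006, 0, 0, 0], [0, 0, 0.0013, 0, 0, 0], [0, 0, 0.0013, 0, 0, 0]]
  ]
}}

```text
clock: 6.6
eef_pos: [585.5, 223.9, 23.8]
eef_rot: [3.141, -0.0, 1.211]
wrist_force: [-4.6, -0.8, 8.8]
finger_gap: 48.9
finger_force: 25.0
```

Emit:
{"fn": "nudge_tcp", "kwargs": {
  "offsets": [
    [[0, 0, 0, 0, 0, 0], [0, 0, 0, 0, 0, 0], [0, 0, 0, 0, 0, 0], [0, 0, 0, 0, 0, 0], [0, 0, 0, 0, 0, 0]]
  ],
  "aperture": 94
}}

```text
clock: 7.1
eef_pos: [585.3, 223.8, 22.6]
eef_rot: [-3.141, 0.0, 1.211]
wrist_force: [0.2, -0.4, 0.1]
finger_gap: 85.8
finger_force: 0.0
```

Emit:
{"fn": "nudge_tcp", "kwargs": {
  "offsets": [
    [[0, 0, -0.0125, 0, 0, 0], [0, 0, -0.0375, 0, 0, 0], [0, 0, -0.075, 0, 0, 0], [0, 0, -0.1125, 0, 0, 0], [0, 0, -0.1125, 0, 0, 0]]
  ]
}}

```text
clock: 7.6
eef_pos: [587.2, 224.5, 118.0]
eef_rot: [3.136, -0.005, 1.211]
wrist_force: [-0.2, -0.2, 0.3]
finger_gap: 93.9
finger_force: 0.0
```

```bash
python3 -c "
from h import *
go(474.2,5.2,120,1.869)"
```

```text
tool delta [-245.   -28.5   -3.3] [ 0.007 -0.002 -0.658] at [587.2 224.5 118. ] yaw 1.211 t 7.6
```

In the tool's units: -240 mm is -0.3, -192 mm is -0.24, -0.658 rad is -0.2094.

Emit:
{"fn": "nudge_tcp", "kwargs": {
  "offsets": [
    [[-0.06, -0.0063, 0, 0, 0, -0.0414], [-0.12, -0.0138, 0, 0, 0, -0.0828], [-0.18, -0.0213, 0, 0, 0, -0.1273], [-0.24, -0.0275, 0, 0, 0, -0.1687], [-0.3, -0.035, 0, 0, 0, -0.2094]]
  ],
  "aperture": 55
}}

```text
clock: 8.1
eef_pos: [473.4, 7.7, 112.8]
eef_rot: [3.142, 0.0, 1.874]
wrist_force: [0.7, -1.0, -0.1]
finger_gap: 57.8
finger_force: 0.0
```

```bash
python3 - <<'E'
from h import *
im,d=eyes.camera('scene');cv2.imwrite('pics/s3.png',cv2.resize(im[130:310,190:430],None,fx=3,fy=3)[:,:,::-1])
w=world('scene',d);z=w[...,2]
hsv=cv2.cvtColor(im,cv2.COLOR_RGB2HSV)
# box/pack top points in box frame
c,sn=np.cos(.301),np.sin(.301)
q=(w[...,:2]-[474.1,5.2])@np.array([[c,sn],[-sn,c]]).T
m=(abs(q[...,0])<40)&(abs(q[...,1])<50)&(abs(z-33)<3)
n,l,s,cc=cv2.connectedComponentsWithStats(m.astype(np.uint8))
k=1+np.argmax(s[1:,4]);P=q[l==k];print('pack top in box frame',len(P),P.min(0),P.max(0),np.median(z[l==k]))
C=np.array([585.4,224.7]);
m=(np.hypot(w[...,0]-C[0],w[...,1]-C[1])<90)&(abs(z-19)<2.5)
print('cover',rect('scene',m,19),np.median(z[m]))
go(474.2,5.2,60,1.869)
E
```

```text
pack top in box frame 359 [-16.74959094 -38.57252745] [14.08500298 35.92633894] 32.883003235149545
cover ((583.9815673828125, 223.19857788085938), (111.73468017578125, 105.59429931640625), 69.75123596191406) 18.95078283381382
tool delta [ 0.7  3.8 52.5] [-0.002  0.001  0.019] at [470.9   3.4 112.5] yaw 1.888 t 8.15
```

View pics/s3.png

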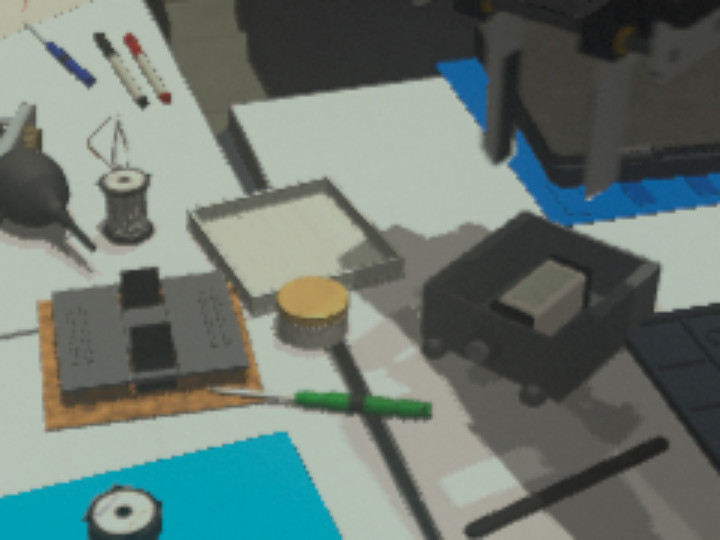

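The cover lies upright on the cork at (150,330) in the crop, plate top 19 mm up, as it should be. The driver hasn't moved, and the pack is centred in the box at (545,295).

In the tool's units: 45 mm is 0.0563, 40 mm is 0.05.

Emit:
{"fn": "nudge_tcp", "kwargs": {
  "offsets": [
    [[0, 0, 0.025, 0, 0, 0], [0, 0, 0.05, 0, 0, 0], [0, 0, 0.0563, 0, 0, 0], [0, 0, 0.0563, 0, 0, 0]]
  ],
  "aperture": 50
}}

```text
clock: 8.55
eef_pos: [474.4, 9.2, 67.5]
eef_rot: [-3.14, -0.001, 1.869]
wrist_force: [1.0, 0.4, 0.3]
finger_gap: 50.3
finger_force: 0.0
```

```bash
python3 -c "
from h import *
go(473.6,4.8,14.5,1.869)"
```

```text
tool delta [-4.  -1.9 53. ] [-0.001 -0.001 -0.   ] at [474.4   9.2  67.5] yaw 1.869 t 8.55
```

In the tool's units: 53 mm is 0.0663, 50 mm is 0.0625.

Emit:
{"fn": "nudge_tcp", "kwargs": {
  "offsets": [
    [[-0.005, -0.0024, 0.0125, 0, 0, 0], [-0.005, -0.0024, 0.0313, 0, 0, 0], [-0.005, -0.0024, 0.05, 0, 0, 0], [-0.005, -0.0024, 0.0625, 0, 0, 0], [-0.005, -0.0024, 0.0663, 0, 0, 0]]
  ],
  "aperture": 50
}}

```text
clock: 9.05
eef_pos: [473.8, 4.6, 14.1]
eef_rot: [-3.141, -0.0, 1.869]
wrist_force: [0.3, -0.3, 0.1]
finger_gap: 49.9
finger_force: 0.0
```

Emit:
{"fn": "nudge_tcp", "kwargs": {
  "offsets": [
    [[0, 0, 0, 0, 0, 0], [0, 0, 0, 0, 0, 0], [0, 0, 0, 0, 0, 0], [0, 0, 0, 0, 0, 0], [0, 0, 0, 0, 0, 0]]
  ],
  "aperture": 20,
  "squeeze": 25
}}

```text
clock: 9.55
eef_pos: [474.4, 4.7, 15.4]
eef_rot: [3.141, 0.0, 1.869]
wrist_force: [-0.9, 0.2, 6.0]
finger_gap: 29.5
finger_force: 25.0
```

In the tool's units: -75 mm is -0.0938, -45 mm is -0.0563.

Emit:
{"fn": "nudge_tcp", "kwargs": {
  "offsets": [
    [[0, 0, -0.0063, 0, 0, 0], [0, 0, -0.025, 0, 0, 0], [0, 0, -0.0563, 0, 0, 0], [0, 0, -0.0938, 0, 0, 0], [0, 0, -0.0938, 0, 0, 0]]
  ]
}}

```text
clock: 10.05
eef_pos: [475.7, 4.6, 93.2]
eef_rot: [3.136, 0.002, 1.869]
wrist_force: [0.1, 0.0, -1.8]
finger_gap: 29.8
finger_force: 25.0
```

```bash
python3 -c "
from h import *
go(633.1,88.5,90,1.439)"
```

```text
tool delta [ 33.9 175.1   4.1] [0.005 0.001 0.43 ] at [475.7   4.6  93.2] yaw 1.869 t 10.05
```

In the tool's units: 176 mm is 0.22, 174 mm is 0.2175, 0.43 rad is 0.1369.

Emit:
{"fn": "nudge_tcp", "kwargs": {
  "offsets": [
    [[0.01, 0.0538, 0, 0, 0, 0.0318], [0.0213, 0.1088, 0, 0, 0, 0.0668], [0.0313, 0.1625, 0, 0, 0, 0.1019], [0.0425, 0.2175, 0, 0, 0, 0.1369], [0.0425, 0.22, 0, 0, 0, 0.1369]]
  ]
}}

```text
clock: 10.55
eef_pos: [634.5, 91.0, 87.8]
eef_rot: [-3.141, -0.0, 1.437]
wrist_force: [-0.6, -0.1, -2.2]
finger_gap: 29.7
finger_force: 25.0
```

```bash
python3 -c "
from h import *
go(633.1,88.5,16,1.439)"
```

```text
tool delta [-2.7 -0.9 71.8] [-0.001 -0.    -0.002] at [634.5  91.   87.8] yaw 1.437 t 10.55
```

In the tool's units: 69 mm is 0.0863, 65 mm is 0.0813.

Emit:
{"fn": "nudge_tcp", "kwargs": {
  "offsets": [
    [[-0.0025, -0.0013, 0.025, 0, 0, 0], [-0.0025, -0.0013, 0.05, 0, 0, 0], [-0.0025, -0.0013, 0.0688, 0, 0, 0], [-0.0025, -0.0013, 0.0813, 0, 0, 0], [-0.0025, -0.0013, 0.0863, 0, 0, 0]]
  ]
}}

```text
clock: 11.05
eef_pos: [630.5, 86.9, 19.7]
eef_rot: [-3.14, 0.0, 1.439]
wrist_force: [0.4, 0.4, -0.4]
finger_gap: 29.7
finger_force: 25.0
```

Emit:
{"fn": "nudge_tcp", "kwargs": {
  "offsets": [
    [[0, 0, 0, 0, 0, 0], [0, 0, 0.0013, 0, 0, 0], [0, 0, 0.0013, 0, 0, 0]]
  ]
}}

```text
clock: 11.35
eef_pos: [631.4, 87.0, 20.5]
eef_rot: [3.141, -0.0, 1.439]
wrist_force: [-0.7, 0.0, -0.6]
finger_gap: 29.8
finger_force: 25.0
```

In the tool's units: 3.5 mm is 0.0044, 3 mm is 0.0038.

Emit:
{"fn": "nudge_tcp", "kwargs": {
  "offsets": [
    [[0, 0, 0.0013, 0, 0, 0], [0, 0, 0.0025, 0, 0, 0], [0, 0, 0.0038, 0, 0, 0], [0, 0, 0.0044, 0, 0, 0], [0, 0, 0.0044, 0, 0, 0]]
  ]
}}

```text
clock: 11.85
eef_pos: [631.0, 87.0, 16.2]
eef_rot: [-3.141, 0.0, 1.439]
wrist_force: [-0.7, 1.0, -1.5]
finger_gap: 30.0
finger_force: 25.0
```

In the tool's units: 1.5 mm is 0.0019, 1 mm is 0.0013.

Emit:
{"fn": "nudge_tcp", "kwargs": {
  "offsets": [
    [[0, 0, 0.0006, 0, 0, 0], [0, 0, 0.0013, 0, 0, 0], [0, 0, 0.0019, 0, 0, 0], [0, 0, 0.0019, 0, 0, 0]]
  ]
}}

```text
clock: 12.25
eef_pos: [631.1, 87.0, 15.4]
eef_rot: [3.141, -0.0, 1.439]
wrist_force: [-3.8, 0.2, 5.4]
finger_gap: 29.8
finger_force: 25.0
```

Contact felt on the tray floor; now release and rise.

Emit:
{"fn": "nudge_tcp", "kwargs": {
  "offsets": [
    [[0, 0, 0, 0, 0, 0], [0, 0, 0, 0, 0, 0], [0, 0, 0, 0, 0, 0], [0, 0, 0, 0, 0, 0]]
  ],
  "aperture": 60
}}

```text
clock: 12.65
eef_pos: [631.0, 87.0, 14.7]
eef_rot: [-3.142, 0.0, 1.439]
wrist_force: [0.4, 0.4, 0.4]
finger_gap: 57.7
finger_force: 0.0
```

Emit:
{"fn": "nudge_tcp", "kwargs": {
  "offsets": [
    [[0, 0, -0.0125, 0, 0, 0], [0, 0, -0.0375, 0, 0, 0], [0, 0, -0.075, 0, 0, 0], [0, 0, -0.125, 0, 0, 0], [0, 0, -0.175, 0, 0, 0]]
  ]
}}

```text
clock: 13.15
eef_pos: [630.8, 87.0, 156.9]
eef_rot: [-3.142, -0.0, 1.439]
wrist_force: [0.8, 0.1, 0.9]
finger_gap: 59.5
finger_force: 0.0
```

Emit:
{"fn": "nudge_tcp", "kwargs": {
  "offsets": [
    [[-0.05, 0, -0.0125, 0, 0, 0], [-0.1, 0, -0.025, 0, 0, 0], [-0.15, 0, -0.025, 0, 0, 0], [-0.2, 0, -0.025, 0, 0, 0], [-0.2, 0, -0.025, 0, 0, 0]]
  ]
}}

```text
clock: 13.65
eef_pos: [609.4, -75.6, 175.7]
eef_rot: [3.141, 0.001, 1.435]
wrist_force: [-0.8, 0.5, 0.2]
finger_gap: 60.0
finger_force: 0.0
```

```bash
python3 - <<'E'
from h import *
im,d=eyes.camera('scene');cv2.imwrite('pics/s4.png',cv2.resize(im[130:330,190:430],None,fx=3,fy=3)[:,:,::-1])
w=world('scene',d);z=w[...,2]
m=(np.hypot(w[...,0]-633,w[...,1]-88)<48)&(abs(z-33)<3);print('pack',rect('scene',m,33),np.median(z[m]))
m=(np.hypot(w[...,0]-585.4,w[...,1]-224.7)<90)&(abs(z-19)<2.5);print('cover',rect('scene',m,19))
print(manip.read_state()['qd'])
E
```

```text
pack ((627.3525390625, 87.27938079833984), (71.08612060546875, 32.66736602783203), 82.20423126220703) 32.718144900995505
cover ((583.982666015625, 223.19677734375), (111.73785400390625, 105.58876037597656), 69.7458267211914)
[ 0.05684678  0.00549947 -0.00205663  0.00795515 -0.00233916  0.0241619 ]
```

View pics/s4.png

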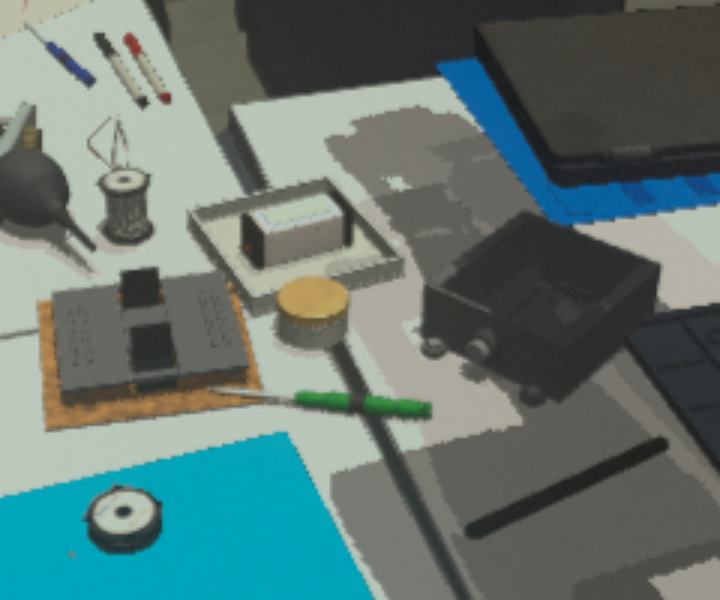

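The pack lies flat in the tray at (298,230). The cover is upright on the pad at (150,330), the box is empty, and the bystanders haven't moved. I'm handing in.

Emit:
{"fn": "nudge_tcp", "kwargs": {
  "offsets": [
    [[0, 0, 0, 0, 0, 0], [0, 0, 0, 0, 0, 0], [0, 0, 0, 0, 0, 0]]
  ]
}}

```text
clock: 14.0
eef_pos: [610.1, -70.4, 174.9]
eef_rot: [-3.142, -0.0, 1.44]
wrist_force: [-0.9, -0.0, -0.1]
finger_gap: 59.8
finger_force: 0.0
```

```bash
python3 -c "
from cell import manip, eyes
print(manip.sign_off())"
```

```text
the job is handed in; nothing more can be done
None
```

The job is handed in at 14.0 s of the 64 s allowed: the cover is right way up on the cork pad, the pack lies flat in the tray, the other things look unmoved in the last picture, and no verdict was returned.

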